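Set and lock the outlet gate of the tile hopper

ROBOT

A 7-joint arm with a two-finger parallel gripper is mounted at the origin on the work surface. World frame = base frame: x ahead of the robot, y to its left, z up, the work surface at z = 0. Lengths are in mm, angles in rad, forces in N, time in s.
With the tool pointing down it reaches from about 400 to 875 mm from the base axis. Payload 19.3 kg.
Tool frame: the origin (TCP) lies at the very end of the fingers, on their centre line; the grasp point (between the pads) lies 19 mm behind it (grip_point_offset is the z of the grasp point in the tool frame, in mm); z points along the fingers, x is the direction in which the jaws open and shut, and the axes are right-handed (so a half turn about z gives the same grasp; the last joint's range is limited). The gripper opens to 85 mm and grips with 20 to 120 N. Pads are 22 mm wide; open, the fingers measure 114 mm over their backs; the gripper's body (76 mm by 85 mm) begins 54 mm behind the grasp point. The pads swing forward as they close: fully open they stand 13 mm farther back than shut.
Start: joints at [1.067, 0.521, -0.036, 1.599, 0.021, 1.021, -0.113], TCP at [262.673, -567.113, 231.291] pointing down, gripper open.
Joint ranges: [-2.91, 2.91], [-0.3, 2.13], [-1.5, 1.42], [0.17, 2.43], [-1.26, 4.41], [0.16, 1.93], [-2.52, 2.52]. Speed limits (rad/s): [1.89, 1.89, 2.39, 2.39, 3.01, 3.01, 3.01].

INTERFACE

Orientations are given as a 3x3 rotation matrix whose columns are the frame's x, y, z axes.
In Python, from workcell import movep, movel, goto_joints, open_gripper, clamp, wait, inverse_kinematics, read_state, camera, PlanningError, finish_job, grip_point_offset gives the robot as it stands. Calls block until the motion is done:
- movep(position, orientation): joint-space move of the TCP to a pose.
- movel(position, frame=None, max_speed=150, guard=None): straight line of the TCP; frame=None keeps the orientation; max_speed is the mean speed in mm/s. With guard (N) it stops when the force on the tool has changed by that much, and returns True; else False.
- goto_joints(angles): joint-space move.
- open_gripper() and clamp(): open the fingers fully, or close them until they stop; the grip force is fixed at half the most.
- wait(seconds).
- inverse_kinematics(position, orientation): joint angles nearest the present ones, or None.
- read_state(): the state.
- camera(name): name is "scene" or "top" or "wrist"; returns a dict with "image" (420x560x3 uint8, blue, green, red), "range_z" (420x560 float32, mm along the optical axis (not along the pixel's ray), 0 where there is no reading), "fx", "fy", "cx", "cy" (pixels), "dist_coeffs" ([k1, k2, p1, p2, k3] as OpenCV has them; the pictures are not rectified), "cam_to_world" (4x4, takes a point from camera to world coordinates). Camera axes: x right, y up, looking along -z (the intrinsics and any distortion apply to the point x, -y, -z); pixel columns grow to the right and rows downward; lengths in mm; the calibration is good to about 2 mm. A picture is of the moment at which its call begins.
A pose or a line that the arm cannot do raises PlanningError and nothing moves.
- finish_job(): hands the job in, once; it reports no verdict.
The state is a dict: "time": time; "qpos": joint angles; "qvel": joint speeds; "joint_efforts": joint torques, N m; "eef_pos": TCP position; "tool_rot": TCP orientation; "ft_force": force on the tool from outside, world axes, zero at the start; "torque": the same for the moment, N m; "finger_gap": finger opening in mm.
Only numpy, scipy, OpenCV 4.12 (cv2) and the standard library are available. Lean on these libraries where they do the work, as an engineer would, in place of code of your own. Each camera call takes 0.05 s, during which the arm holds its last target. There are 200 camera calls.

TASK

Set the outlet of the empty tile hopper before it is filled. First lift the tall jar out of the way of the lock lever and stand it upright on the cork mat; then swing the lever out through its quarter turn to its stop, draw the slide gate out by 60 mm, and swing the lever back to its stop so that the gate is locked there. Leave everything else where it stands.

Things in the scene. Friction and masses are not known exactly. Their poses are not given: they have to be found in the camera images.
- hopper: Fixed grey sheet-metal hopper on a steel stand. Origin on the table under the middle of the hopper's front face; -x is the way the gate is drawn out (roughly towards the robot), +y its left, z up. The open-topped hopper covers x -6 to 146, y -76 to 76, from 122 to 201 mm high; its base plate and legs below cover x -15 to 155, y -75 to 75.
- rails_front (a point): Middle point between the front ends of the two fixed steel rails that carry the gate, level with their top (80 mm above the table), at hopper x -110, y 0. The rails are 12 mm wide, centred 49 mm either side, run back along +x under the hopper, and have a leg each 10 mm behind their front end.
- gate (a joint): Slide gate, a steel plate 84 mm wide, 5 mm thick, its top 72 mm above the table, between the rails. Reads 0 m fully shut, grows as it is drawn along the hopper's -x; travel 0.1 m, no catch at 60 mm. Stiff: about 7 N of friction plus 12 N per m/s; stays where it is left. While the lever is locked it can be drawn only a few mm.
- gate_stud (a point): Top of the rear one of two steel studs (10 mm along x, 12 mm along y, 100 mm above the table) on the gate's right edge; the other is 68 mm in front of it. The lever's nose, when locked, stands in front of a stud: of the front one with the gate shut, of the rear one with the gate out. Drawn out more than about 70 mm, the rear stud blocks locking.
- gate_handle (a point): Middle of the gate's handle, a black round bar 12 mm thick and 50 mm long that lies across the gate (along the hopper's y), 112 mm above the table, 40 mm above the plate, on two 8 mm wide risers 18 mm either side of the middle. Moves with the gate; when shut it is at hopper x -130, y 0.
- lock_lever (a joint): Lock lever with a vertical axis on the hopper's right. 0 rad: locked, at its stop, pointing along the hopper's -x beside the gate (starts up to 0.12 rad off). It turns counter-clockwise seen from above to its other stop at 1.571 rad: released, pointing along the hopper's -y, straight out to the right. Friction about 0.22 N m; stays where it is left.
- lever_pivot (a point): Point on the lever's axis at the height of its bar: hopper x -50, y -88, 98 mm above the table. The hub is 30 mm across, up to 112 mm high; from it a 60 mm nose sticks out at right angles to the bar, towards the gate when locked. Below the hub a bracket (36 mm along x, 62 to 78 mm high) joins it to the right rail.
- lever_grip (a point): Point in the lever's rubber grip, 95 mm from the pivot, 98 mm above the table. The lever's far end is 120 mm from the pivot; the grip is 55 mm long, 16 mm wide, 14 mm high, the bar 12 mm wide and 8 mm high. Nothing but the table and loose things is beneath it (over 90 mm of free height).
- jar: Tall amber glass jar with a white cap, 48 mm in diameter, 130 mm high, about 0.22 kg, standing on the table within the lever's sweep, which it blocks. Origin at the centre of its underside, z up.
- mat: Square cork mat 120 x 120 mm, 4 mm thick, fixed on the table to the left. Origin at the centre of its underside, so its top is 4 mm above the origin.
- tin: Bystander: low aluminium tin, 52 mm in diameter, 40 mm high, also standing within the lever's sweep, but low enough for the lever to pass over it. Origin at the centre of its underside.
- pot: Bystander: white ceramic pot of tools beyond the sweep of the lever, up to 90 mm in diameter, 100 mm high, its tools reach 130 mm. Origin at the centre of its underside.
- roller: Bystander: hand roller with a wooden handle lying on the right, about 180 mm long, 32 mm high. Origin on the table at its middle, handle to its -x.
- bottle: Bystander: green glass bottle, 74 mm in diameter, 240 mm high, behind on the right. Origin at the centre of its underside.
- carton: Bystander: pale paper carton 90 x 120 x 160 mm, behind on the left. Origin at the centre of its underside.
- tiles: Bystander: stack of five 100 mm square tiles, 40 mm high, on the left. Origin at the centre of its underside.
There are look-alikes about, which are no part of the job. Several things have the shape of the mat; the one meant has the colours described above.

How it is judged (in metres and radians):
On the way, in this order (a step that is already met when the one before it is completed fails the run):
1. the tall jar stands upright on the cork mat, the lever still locked (x of jar in the frame of mat between -0.04 and 0.04 m and y of jar in the frame of mat between -0.04 and 0.04 m and z of jar in the frame of mat below 0.01 m and angle between jar's own z axis and vertical below 0.1 rad and linear speed of jar below 0.03 m/s and value of joint lock_lever below 0.35 rad and value of joint gate below 0.01 m), for 0.2 s.
2. the lever is swung out to its stop, the gate still shut (value of joint lock_lever above 1.48 rad and value of joint gate below 0.01 m), for 0.2 s.
3. the gate is drawn out 60 mm, the lever still out (value of joint gate between 0.053 and 0.067 m and value of joint lock_lever above 1.2 rad and velocity of joint gate between -0.01 and 0.01 m/s), for 0.2 s.
4. the lever is swung back to its stop (value of joint gate between 0.053 and 0.067 m and value of joint lock_lever below 0.08 rad), for 0.2 s.
At the end, for the whole second after the job is handed in: The gate stands drawn out 60 mm (within 7 mm), the lever is back within 0.08 rad of its locked stop, and the tall jar stands upright and at rest on the cork mat, its centre within 40 mm of the mat's centre along each side (all of step 4 and x of jar in the frame of mat between -0.04 and 0.04 m and y of jar in the frame of mat between -0.04 and 0.04 m and z of jar in the frame of mat below 0.01 m and angle between jar's own z axis and vertical below 0.1 rad and linear speed of jar below 0.03 m/s); the robot touches nothing.
It fails at once if a bystander (tin, pot, roller, bottle, carton or tiles) is shifted by more than 25 mm (distance of any of tin, pot, roller, bottle, carton, tiles from where it was at the start of the episode above 0.025 m).
It fails at once if the jar is tipped over (angle between jar's own z axis and vertical above 0.6 rad).
It also fails if it takes over 72 s, if anything falls off the work surface, if the arm or the gripper's body presses on something with over 40 N, if the wrist force passes 120 N, or if a joint passes its speed limit or range.

## Working session

There is one attempt and no reset: what is moved stays moved. The work goes in short steps, each a Python script; the robot and the scene stay as the last script left them, time stands still between calls to the robot, and variables do not carry over. Pictures are saved under pics/ and viewed, about 8 in all and at most 12, crops included, and the job is handed in when it is done.

```bash
mkdir -p pics; cat > h.py <<'E'
import numpy as np, cv2
from workcell import *
def cloud(c):
    h,w=c["range_z"].shape
    u,v=np.meshgrid(np.arange(w),np.arange(h))
    K=np.array([[c["fx"],0,c["cx"]],[0,c["fy"],c["cy"]],[0,0,1.]])
    p=cv2.undistortPoints(np.stack([u,v],-1).reshape(-1,1,2).astype(np.float64),K,np.array(c["dist_coeffs"],float)).reshape(h,w,2)
    z=c["range_z"].astype(float)
    P=np.stack([p[...,0]*z,-p[...,1]*z,-z],-1)
    T=np.array(c["cam_to_world"]); W=P@T[:3,:3].T+T[:3,3]
    rays=np.stack([p[...,0],-p[...,1],-np.ones_like(z)],-1)@T[:3,:3].T
    return W,rays,T[:3,3],z>0
def at(rays,o,u,v,h):
    r=rays[int(round(v)),int(round(u))]; return o+r*(h-o[2])/r[2]
E
python3 - <<'E'
from h import *
import pickle
d={}
for n in("scene","top"):
    c=camera(n); d[n]=c; cv2.imwrite(f"pics/{n}0.png",c["image"])
    print(n,np.round(c["cam_to_world"],2).tolist(),c["fx"],(c["range_z"]>0).mean())
pickle.dump(d,open("c0.pkl","wb"))
cv2.imwrite("pics/both0.png",np.vstack([d["scene"]["image"],d["top"]["image"]])[:, :])
s=read_state();print(s["time"],s["tool_rot"],s["finger_gap"],grip_point_offset)
E
```

```text
scene [[0.36, -0.53, 0.77, 1542.35], [0.93, 0.21, -0.29, -364.67], [-0.01, 0.82, 0.57, 834.75], [0.0, 0.0, 0.0, 1.0]] 472.622450302203 0.9959481292517007
top [[0.02, 1.0, -0.06, 503.74], [-1.0, 0.02, 0.01, 30.71], [0.01, 0.06, 1.0, 1488.02], [0.0, 0.0, 0.0, 1.0]] 457.1495750211769 0.9961777210884354
0.1 [[ 4.20292615e-01 -9.07388488e-01 -4.99257764e-04]
 [-9.07388087e-01 -4.20292902e-01  8.57669213e-04]
 [-9.88073665e-04  9.25485113e-05 -9.99999508e-01]] 85.2307911857083 -18.700000000000003
```

View pics/scene0.png

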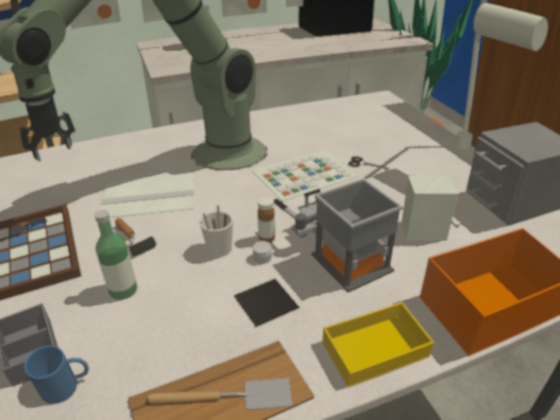

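View pics/top0.png

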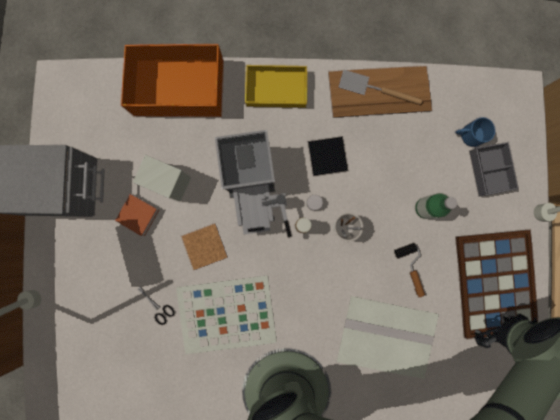

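The scene view, from behind the hopper, shows the jar at (266,218), tin (262,252) and pot (217,232). In the top view the hopper is at (246,160), jar cap (304,226), tin (315,203), pot (350,228), and lever grip (288,228). Mat-shaped candidates in the top view are the brown speckled square (205,247) and the black square (328,155). The brown one fits cork and lies on the left. I'll measure from the depth and check with an enlarged crop.

```bash
python3 - <<'E'
from h import *
import pickle
d=pickle.load(open("c0.pkl","rb"))
for n,pts in {"top":dict(jar=(304,226),tin=(315,203),mat=(205,247),grip=(288,228),pot=(350,228),hop=(246,135)),"scene":dict(jar=(266,204),tin=(263,250),grip=(285,208))}.items():
    W,r,o,ok=cloud(d[n])
    for k,(u,v) in pts.items(): print(n,k,np.round(np.nanmedian(W[v-1:v+2,u-1:u+2].reshape(-1,3),0)))
W,r,o,ok=cloud(d["top"]); c=d["top"]["image"]
# mat by colour
hsv=cv2.cvtColor(c,cv2.COLOR_BGR2HSV); m=np.zeros(c.shape[:2],np.uint8)
m[220:275,178:232]=((hsv[220:275,178:232,1]>90)*255)
cn=max(cv2.findContours(m,0,1)[0],key=cv2.contourArea)
b=cv2.boxPoints(cv2.minAreaRect(cn)); q=np.array([at(r,o,u,v,4) for u,v in b]); print("mat box",np.round(q),q.mean(0),np.linalg.norm(np.diff(q,axis=0),axis=1))
# hopper rim: points z 190-210
sel=(W[...,2]>185)&(W[...,2]<212)&(abs(W[...,0]-870)<200)&(abs(W[...,1]-140)<150); sel[:,:200]=0;sel[:,300:]=0
P=W[sel][:,:2].astype(np.float32); rc=cv2.minAreaRect(P); print("hopper",rc,len(P))
crop=cv2.resize(c[120:280,170:370],None,fx=4,fy=4,interpolation=cv2.INTER_CUBIC)[:600]; cv2.imwrite("pics/crop0.png",crop)
E
```

```text
top jar [539. -43. 129.]
top tin [616. -82.  41.]
top mat [469. 270.   5.]
top grip [533.   4. 104.]
top pot [ 538. -196.   36.]
top hop [796. 130. 196.]
scene jar [560. -45. 129.]
scene tin [633. -82.  38.]
scene grip [559.   9. 103.]
mat box [[503. 350.   4.]
 [548. 239.   4.]
 [438. 198.   4.]
 [397. 305.   4.]] [471.67296663 272.94724418   4.        ] [119.00508027 117.09079007 114.39015573]
hopper ((730.9066162109375, 134.771728515625), (143.82391357421875, 154.7236328125), 8.75510025024414) 476
```

View pics/crop0.png

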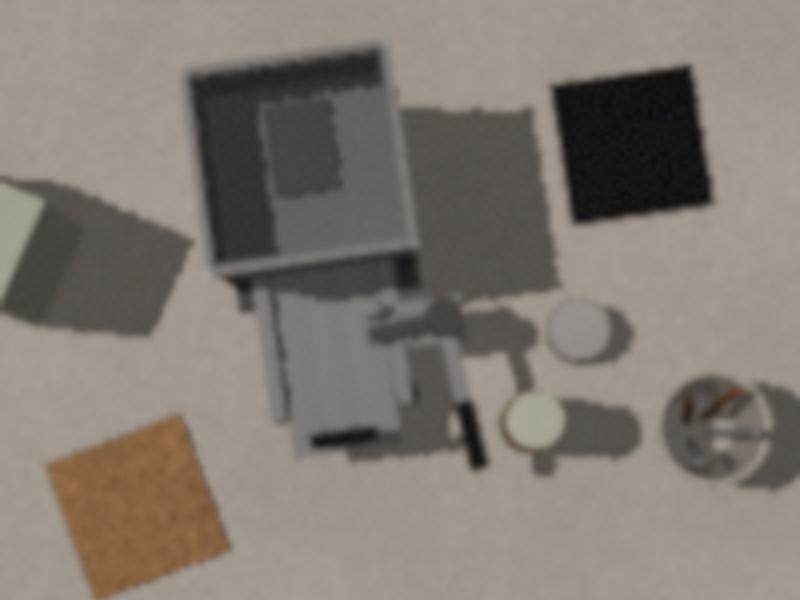

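The crop confirms the cork texture at (140,505), against plain black at (632,145), so the mat centre is about (472,273). The hopper's yaw is about 8.75° and its origin about (662,124). The jar cap is at crop (534,420). Next I'll take a closer wrist look from above the lever.

```bash
cat >> h.py <<'E'
def R(yaw):  # tool down, tool x (jaw axis) at world angle yaw
    c,s=np.cos(yaw),np.sin(yaw); return np.array([[c,s,0],[s,-c,0],[0,0,-1.]])
def best(pos,yaws):
    q0=np.array(read_state()["qpos"]); 
    for y in yaws:
        q=inverse_kinematics(list(pos),R(y)); print(round(y,2),None if q is None else np.round(q,2))
E
python3 - <<'E'
from h import *
import pickle
movel([262.7,-567.1,380])
Y=np.deg2rad(8.75)
best([560,0,340],[Y,Y-np.pi,Y+np.pi/2,Y-np.pi/2])
q=inverse_kinematics([560,0,340],R(Y)) 
movep([560,0,340],R(Y) if q is not None else R(Y-np.pi))
c=camera("wrist"); pickle.dump(c,open("w1.pkl","wb")); cv2.imwrite("pics/w1.png",c["image"]); print(np.round(c["cam_to_world"],2).tolist(),c["fx"],read_state()["time"],read_state()["qpos"])
E
```

```text
0.15 [ 0.38  0.38 -0.66  1.61  0.24  1.24 -0.17]
-2.99 [-0.87  0.6   1.24  1.67 -0.58  1.3  -2.52]
1.72 [ 0.47  0.41 -0.8   1.6   0.3   1.26  1.34]
-1.42 [ 0.24  0.35 -0.46  1.61  0.16  1.22 -1.67]
[[0.99, -0.14, -0.05, 549.39], [0.15, 0.94, 0.3, 76.39], [-0.0, -0.3, 0.95, 482.02], [0.0, 0.0, 0.0, 1.0]] 299.513401594603 3.5833 [ 0.37846686  0.37821376 -0.65856742  1.60539024  0.2414065   1.24105192
 -0.17368609]
```

View pics/w1.png

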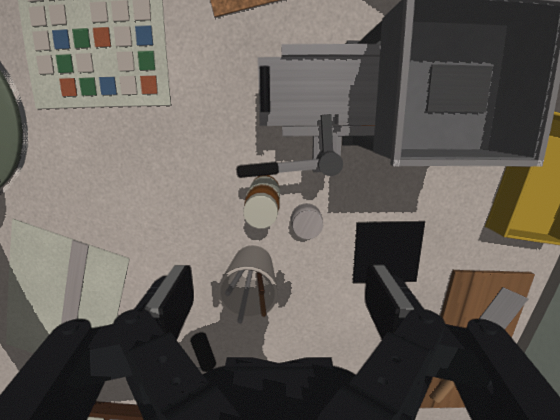

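The wrist view shows the jar cap at (261,211), lever grip (258,169), hub (329,161), handle (265,89), rails at (330,48) and (335,130), and the tin at (307,222). I'll measure these from this view and compare them with the scene view.

```bash
python3 - <<'E'
from h import *
import pickle
c=pickle.load(open("w1.pkl","rb")); W,r,o,ok=cloud(c); g=cv2.cvtColor(c["image"],cv2.COLOR_BGR2GRAY)
d=pickle.load(open("c0.pkl","rb")); Ws,rs,os_,_=cloud(d["scene"])
def box(W,u0,u1,v0,v1,zl,zh,extra=None):
    s=np.zeros(W.shape[:2],bool); s[v0:v1,u0:u1]=1; s&=(W[...,2]>zl)&(W[...,2]<zh)
    if extra is not None: s&=extra
    return W[s]
def rep(n,P):
    rc=cv2.minAreaRect(P[:,:2].astype(np.float32)); print(n,len(P),"z",np.round(np.median(P[:,2]),1),"rect c",np.round(rc[0],1),"sz",np.round(rc[1],1),"ang",round(rc[2],1)); return P
P=rep("jar wrist",box(W,230,300,180,240,124,140)); print(cv2.minEnclosingCircle(P[:,:2].astype(np.float32)))
P=Ws[(Ws[...,2]>124)&(Ws[...,2]<140)&(np.hypot(Ws[...,0]-548,Ws[...,1]+43)<40)]; rep("jar scene",P); print(cv2.minEnclosingCircle(P[:,:2].astype(np.float32)))
P=rep("tin",box(W,285,330,195,245,35,46))
P=rep("handle",box(W,250,280,55,120,100,125,g<60))
P=rep("handle nocol",box(W,250,285,55,120,100,125))
P=rep("grip",box(W,225,280,155,182,90,115,g<60))
P=rep("hub",box(W,300,350,140,180,106,118))
P=rep("railL",box(W,270,390,40,58,76,86)); P=rep("railR",box(W,270,390,122,142,76,84))
P=rep("plate",box(W,255,385,55,125,65,76))
P=rep("rim",box(W,370,560,0,175,190,210))
P=rep("studs",box(W,270,390,110,150,86,108)); print(np.round(P[::max(1,len(P)//12)]))
E
```

```text
jar wrist 912 z 129.4 rect c [543.5 -39.3] sz [41.7 42.3] ang 33.3
((543.3811645507812, -39.348793029785156), 21.484169006347656)
jar scene 127 z 128.1 rect c [545.8 -41.3] sz [42.8 42.7] ang 4.3
((544.773193359375, -42.86594009399414), 23.41985511779785)
tin 691 z 39.4 rect c [618.6 -78.7] sz [45.9 47.5] ang 10.4
handle 450 z 116.6 rect c [528.6 103.5] sz [10.6 49.1] ang 7.9
handle nocol 487 z 116.6 rect c [527.9 103.8] sz [11.8 49.9] ang 8.2
grip 482 z 104.1 rect c [532.   7.] sz [52.8 15.6] ang 13.7
hub 480 z 111.3 rect c [621.   30.1] sz [29.5 29.7] ang 9.8
railL 1098 z 79.4 rect c [600.3 165.3] sz [121.7  17.3] ang 10.9
railR 886 z 79.5 rect c [616.   66.5] sz [120.4  24.4] ang 8.9
plate 7519 z 71.5 rect c [594.2 115.6] sz [154.4  84.8] ang 8.9
rim 5554 z 199.0 rect c [726.4 132.9] sz [154.1 147.5] ang 9.3
studs 526 z 95.8 rect c [637.   70.3] sz [66.8 43.3] ang 8.4
[[607.  87.  97.]
 [610.  86.  95.]
 [613.  84.  93.]
 [614.  81.  97.]
 [623.  80.  87.]
 [604.  73.  88.]
 [606.  69.  96.]
 [612.  65.  96.]
 [613.  60.  96.]
 [669.  65.  97.]
 [616.  53.  95.]
 [615.  49.  96.]
 [616.  45.  94.]]
```

Measurements agree with each other: jar (544,-40) with top at 129, handle (528,103.6), hub (621,30), yaw about 8.8°, and lever about 0.1 rad. The handle-to-hub offset matches the drawing within 2 mm. Now I'll move the jar.

```bash
python3 - <<'E'
from h import *
import pickle
Y=np.deg2rad(8.8)
# check plan
for p in([544,-41,230],[544,-41,68],[472,272,73],[472,272,235]): print(np.round(inverse_kinematics(p,R(Y)),2))
movep([544,-41,240],R(Y))
print(movel([544,-41,68],guard=15,max_speed=120))
clamp(); print("gap",read_state()["finger_gap"],read_state()["eef_pos"])
z=read_state()["eef_pos"][2]
movel([544,-41,z+165]); print("gap",read_state()["finger_gap"],read_state()["ft_force"])
movel([472,272,z+165],frame=R(Y),max_speed=200)
movel([472,272,z+15],max_speed=120)
print("guard",movel([472,272,z+1],max_speed=25,guard=6),read_state()["eef_pos"],z)
open_gripper(); wait(0.2)
movel([472,272,240],max_speed=150)
print(read_state()["time"])
# look at the mat from behind
movel([490,180,340],frame=R(Y),max_speed=250)
c=camera("top"); cv2.imwrite("pics/t2.png",c["image"]); W,*_=cloud(c)
P=W[(W[...,2]>120)&(W[...,2]<140)&(np.hypot(W[...,0]-472,W[...,1]-272)<60)]; print("jar top",len(P),cv2.minEnclosingCircle(P[:,:2].astype(np.float32)) if len(P) else None)
c=camera("wrist"); cv2.imwrite("pics/w2.png",c["image"]);pickle.dump(c,open("w2.pkl","wb"));print(read_state()["time"],read_state()["qpos"])
E
```

```text
[ 0.42  0.45 -0.62  1.79  0.31  1.   -0.16]
[ 0.32  0.67 -0.49  1.91  0.49  0.68 -0.31]
[-0.23  0.68 -0.56  1.91  0.54  0.71 -0.96]
[-0.1   0.47 -0.72  1.78  0.36  1.02 -0.81]
False
gap 46.656819055326835 [543.65382836 -41.16869668  68.5494401 ]
gap 46.45054039000161 [-0.11920563 -0.52918293 -2.59772284]
guard True [472.02773047 272.19556533  72.57360182] 68.54944010051547
12.95
jar top 0 None
13.75 [ 0.0880769   0.31791148 -0.71416714  1.69791498  0.2195158   1.20977618
 -0.52427747]
```

View pics/w2.png

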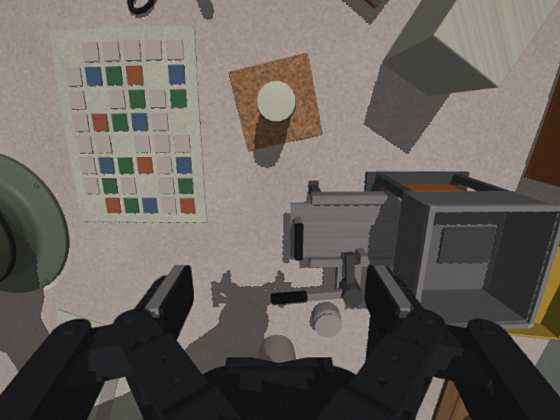

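The jar stands near the centre of the cork mat, at (276,101) on a mat centred near (276,103). The contact height came out 4 mm above the pick-up height, so it's on the mat. Next I'll push the lever out with closed fingers, along an arc about the pivot.

```bash
cat >> h.py <<'E'
Y=np.deg2rad(8.8); PIV=np.array([621.,29.8])
H=np.array([[np.cos(Y),-np.sin(Y)],[np.sin(Y),np.cos(Y)]])
def lev(th,off,r=97,z=80):  # off>0: on the gate side when locked
    p=PIV+H@(r*np.array([-np.cos(th),-np.sin(th)])+off*np.array([-np.sin(th),np.cos(th)]))
    return [p[0],p[1],z],R(Y+th)
def meas(name,c):
    W,*_=cloud(c); g=cv2.cvtColor(c["image"],cv2.COLOR_BGR2GRAY)
    D=W[...,:2]-PIV; rr=np.hypot(D[...,0],D[...,1])
    s=(W[...,2]>92)&(W[...,2]<112)&(rr>72)&(rr<125)&(g<75); L=(D[s])@H
    s2=s.copy(); s2[s]=L[:,1]<(-L[:,0]*0+5)
    if s2.sum()>20:
        L=D[s2]@H; m=np.median(L,0); print(name,"lever",s2.sum(),np.arctan2(-m[1],-m[0]))
    G=(W[...,:2]-np.array([528.3,103.6]))@H
    s=(W[...,2]>108)&(W[...,2]<124)&(abs(G[...,1])<30)&(G[...,0]<20)&(G[...,0]>-110)
    if s.sum()>20: print(name,"gate",s.sum(),-(G[s].min(0)+G[s].max(0))/2)
E
python3 - <<'E'
from h import *
import pickle
meas("before",pickle.load(open("w1.pkl","rb")))
for th in(.1,.8,1.6): print(np.round(inverse_kinematics(*lev(th,19)),2))
p,f=lev(0.1,28,z=240); movep(p,f); clamp()
p,f=lev(0.1,28,z=82); print(movel(p,guard=15,max_speed=120))
for th in np.append(np.linspace(0.25,1.45,6),1.60):
    p,f=lev(th,19,z=82); hit=movel(p,frame=f,max_speed=90 if th<1.5 else 30,guard=15)
    print(round(th,2),hit,np.round(read_state()["ft_force"],1))
    if hit: break
wait(.25)
p,f=lev(1.55,32,z=82); movel(p); p[2]=260; movel(p)
p,f=lev(1.2,140,z=340); movel(p,frame=R(Y),max_speed=250)
c=camera("wrist"); meas("after",c); cv2.imwrite("pics/w3.png",c["image"]); meas("top",camera("top")); print(read_state()["time"])
E
```

```text
before lever 642 0.13685856905899907
before gate 487 [ 0.26480984 -0.29767756]
[ 0.22  0.63 -0.51  1.97  0.48  0.67 -0.34]
[ 0.41  0.69 -0.63  1.89  0.58  0.75  0.41]
[ 0.52  0.83 -0.79  1.69  0.71  0.94  1.2 ]
False
0.25 False [-0.2  1.1 -0.2]
0.49 False [-0.6  0.2  0.4]
0.73 False [ 0.5  0.6 -0.6]
0.97 False [-0.1  0.   1.2]
1.21 False [-0.7  0.1  0.3]
1.45 False [ 0.2 -0.6  0.6]
1.6 True [-2.5 -0.8  1.7]
after lever 406 1.5515763893179844
after gate 515 [-0.02312768  0.72656662]
top lever 70 1.5801587231234366
top gate 64 [-1.49779781  3.49673219]
23.425
```

View pics/w3.png

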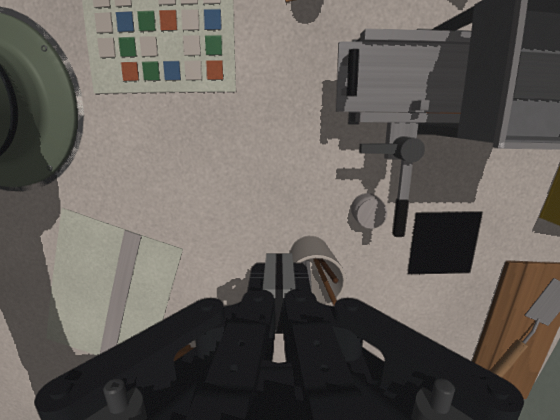

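The lever now points straight out to its stop, grip at (400,218), 1.55–1.58 rad in two views. The gate still reads 0. Now I'll draw the gate.

```bash
python3 - <<'E'
from h import *
h0=np.array([528.3,103.6]); ex=H[:,0]
movel([*h0,260],frame=R(Y),max_speed=250); open_gripper()
print(movel([*h0,94],guard=12,max_speed=120))
clamp(); s=read_state(); print("gap",s["finger_gap"],s["eef_pos"])
movel([*(h0-60*ex),94],max_speed=30); s=read_state(); print("gap",s["finger_gap"],s["eef_pos"],np.round(s["ft_force"],1))
wait(.1); open_gripper(); wait(.3)
movel([*(h0-60*ex),240])
movel([480,20,340],max_speed=250)
c=camera("wrist"); meas("w",c); meas("top",camera("top")); print(read_state()["time"]); cv2.imwrite("pics/w4.png",c["image"])
E
```

```text
False
gap 9.959555073810666 [527.65385947 103.46439812  94.10520874]
gap 9.670724064638817 [469.9649915   94.15419765  94.16569108] [ 6.4 -2.5 -2.6]
w lever 290 1.5579081191868065
w gate 458 [5.84796096e+01 1.15178301e-02]
top lever 69 1.5776207108711733
32.4083
```

View pics/w4.png

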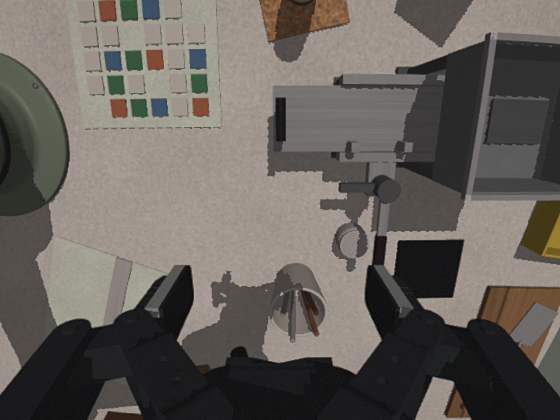

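The gate is drawn 58.4 mm by tool travel and 58.5 mm in the image, and the lever is still out. Now I'll swing the lever back from its hopper side.

```bash
python3 - <<'E'
from h import *
clamp()
p,f=lev(1.57,-30,z=300); movep(p,f); p[2]=82; print(movel(p,guard=12,max_speed=120))
for th in np.append(np.linspace(1.4,0.15,6),-0.03):
    p,f=lev(th,-19,z=82); hit=movel(p,frame=f,max_speed=90 if th>.1 else 25,guard=18)
    print(round(th,2),hit,np.round(read_state()["ft_force"],1))
    if hit: break
wait(.25)
p,f=lev(0.02,-34,z=82); movel(p); p[2]=260; movel(p)
movel([510,-20,340],frame=R(Y),max_speed=250)
c=camera("wrist"); meas("w",c); meas("top",camera("top")); print(read_state()["time"]); cv2.imwrite("pics/w5.png",c["image"])
W,*_=cloud(camera("scene")); P=W[(W[...,2]>124)&(W[...,2]<142)&(np.hypot(W[...,0]-472,W[...,1]-272)<60)]; print("jar",len(P),P.mean(0) if len(P) else 0)
E
```

```text
False
1.4 False [-0.3  0.  -0.4]
1.15 False [ 0.2  0.1 -0.3]
0.9 False [ 0.7 -0.4  0. ]
0.65 False [ 0.4  0.5 -0.1]
0.4 False [-0.8  0.   0.1]
0.15 False [-0.6 -0.1 -0.3]
-0.03 True [ 2.7 -4.1  0.2]
w lever 410 0.013166151928485527
w gate 468 [58.60549261  0.82462995]
top gate 64 [56.99638711  2.54525216]
42.1667
jar 113 [476.93400448 269.54493948 131.9210582 ]
```

View pics/w5.png

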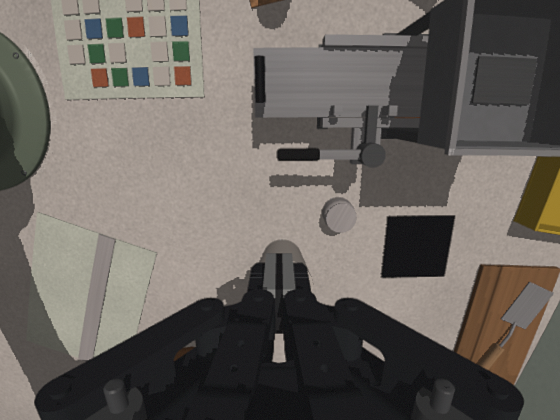

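The lever is back at 0.013 rad, parallel to the gate and stopped by contact. The gate is still at 58.6 mm, and the jar top is at 132 mm over the mat. I'm handing the job in.

```bash
python3 -c "
from workcell import *
finish_job(); print(read_state()['time'])"
```

```text
the job is handed in; nothing more can be done
the job is handed in; nothing more can be done
```

I stood the jar on the cork mat, swung the lever out to its stop, drew the gate about 58.5 mm, and swung the lever back to its stop. I then handed the job in. No verdict was reported.

| Item | Last check | Limit |
|---|---|---|
| Gate | 58.6 mm (wrist camera), 57.0 mm (top camera), 58.4 mm (tool travel) | 53–67 mm |
| Lever | 0.013 rad, contact with its stop felt | below 0.08 rad |
| Jar | upright on the mat, top at 132 mm, about 5 mm from the mat centre | within 40 mm along each side |
| Time | 42 s before hand-in | 72 s |

- **Bystanders:** the tin and pot looked undisturbed in the last picture. I did not re-measure any bystander's position, but no move went near the others.
- **Robot:** the gripper was clear of everything at hand-in.
- **Failed or disagreeing checks:**
  - The top camera could not find the jar on the mat after placing, so I relied on the wrist picture and later the scene camera.
  - The top camera also gave no gate reading after the draw and no lever reading at the end.
  - It read the gate about 1.6 mm lower than the wrist camera, roughly the calibration tolerance.

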